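# Feel out the flywheel's heavy side and hold it down for pinning the crank

### The arm

A 7-joint arm with a two-finger parallel gripper is mounted at the origin on the work surface. World frame = base frame: x ahead of the robot, y to its left, z up, the work surface at z = 0. Lengths are in m, angles in degrees, forces in N, time in s.
With the tool pointing down it reaches from about 0.425 to 0.825 m from the base axis. Payload 3.6 kg.
Tool frame: the origin (TCP) lies at the very end of the fingers, on their centre line; the grasp point (between the pads) lies 19 mm behind it; z points along the fingers, y is the line along which they close (so a half turn about z gives the same grasp; the last joint's range is limited). The gripper opens to 85 mm and grips with 20 to 120 N. Pads are 22 mm wide; open, the fingers measure 114 mm over their backs; the gripper's body (76 mm by 85 mm) begins 54 mm behind the grasp point. The pads swing forward as they close: fully open they stand 13 mm farther back than shut.
Start: joints at [-1.518, 35.231, -0.722, 81.555, 0.464, 63.22, -2.315], TCP at [0.65, 0, 0.231] pointing down, gripper open.
Joint ranges: [-178.69, 178.69], [-17.37, 117.87], [-77.05, 75.6], [15.02, 138.74], [-78.02, 258.01], [0.78, 113.62], [-162.83, 162.83]. Speed limits (degrees/s): [159.86, 159.86, 180, 180, 180, 180, 180].

### API

Orientations are given as [roll, pitch, yaw] about the fixed x, y, z axes, in that order (R = Rz(yaw) Ry(pitch) Rx(roll)).
In Python, from rig import * gives the robot as it stands.
- The arm moves only by the shell command python3 -m pendant 'ROWS'. ROWS is JSON, a list of rows, each a list of 5 numbers: the shift along the world's x, y, z in m, then the turn about the world's z in rad, then the finger opening in m, from 0 to 0.0854. In form: [[x, y, z, spin, hand], ...]. A call has 1 to 12 rows; each row shifts and turns the commanded pose from where the row before left it; what a row does not reach is not made up. A row lasts 1/10 s, in which the tool goes at most 50 mm and 8.59 degrees, less where a joint would pass 70% of its speed; a pose out of reach is approached as far as the arm can. A call with a gripper value outside its range is refused whole. The fingers move at their own pace and stop on an object; the grip force is fixed at half the most. Time passes only in rows, so rows that do not move let the fingers close. It gives the time, the measured TCP pose, the force, the opening and the grip force at its end, in the units of the state.
- sense(): the state, without advancing time (a new reading comes with each control period).
- camera(name): name is "scene" or "side" or "wrist"; returns (picture, depth): 420x560x3 uint8, blue, green, red; 420x560 float32, m along the optical axis (not along the pixel's ray), 0 where there is no reading.
- camera_params(name): a dict with "K" (3x3 intrinsics, pixels), "rvec" (rotation vector, rad) and "tvec" (3), from world to camera coordinates, as OpenCV has them. Camera axes: x right, y down, z forward; pixel columns grow to the right and rows downward; lengths in m; the calibration is good to about 2 mm. The wrist camera is an equidistant fisheye: a pixel r from the principal point sees the ray r / f radians off the axis. A picture is of the moment at which its call begins: read the wrist's pose just before it. camera_params takes no time and is no camera call; for the wrist camera it gives the pose at the moment of the call.
- sign_off(): hands the job in; it is judged then, once.
The state is a dict: "time": time; "joint_positions": joint angles; "dq": joint speeds; "tau": joint torques, N m; "ee_pos": TCP position; "tool_rot": TCP orientation; "wrist_force": force on the tool from outside, world axes, zero at the start; "torque": the same for the moment, N m; "gripper_width": opening from 0.0 (shut) to 1.0 (fully open); "grip_force": force on a finger pad.
Only numpy, scipy, OpenCV 4.12 (cv2) and the standard library are available. Lean on these libraries where they do the work, as an engineer would, in place of code of your own. Each camera call takes 0.05 s, during which the arm holds its last target. There are 200 camera calls.

### The job

The flywheel on the half-built model engine has a lead counterweight sealed somewhere inside, which cannot be seen, and its stiff felt-packed bearings leave the wheel standing wherever it is let go. Turn the wheel by its rim and feel which side is heavy, then bring the heavy side straight down and keep hold of the rim there, still, so that the crank can be pinned on: finish while gripping the wheel. Do not disturb the tape, the steel block, the file block or the crank lying round the engine.

Things in the scene. Friction and masses are not known exactly. Their poses are not given: they have to be found in the camera images.
- wheel: flywheel: aluminium disc, 160 mm across, 26 mm thick; both faces alike, grey cover plates, 28 mm hub standing out 10 mm. Grip it across its thickness at the rim, from above. Origin at its centre; x along the axle like the engine's x, z to the red stripe on the rim. The stripe only shows how far the wheel has turned: where the lead sits relative to it differs every time. No end stops
- mark (a point): middle of the red paint stripe across the rim, 80 mm from the axle, on the wheel's z axis
- axle (a point): fixed point on the axle's centre line at the middle of the wheel, 105 mm above the bench; axes as the engine's. Bearing drag resists turning with about 0.33 N m either way; the lead pulls with 0.20 to 0.29 N m when level with the axle (as the sine of its angle from straight down), so the wheel never turns by itself, but turns harder where the lead is lifted than where it sinks
- engine: dark engine bed, bolted down: plate 200 mm (x, along the axle) by 150 mm (y), 12 mm thick; origin at the middle of its underside, z up. Two bearing pedestals carry the 12 mm axle 75 mm to either side of the wheel's middle; each is 26 mm wide along the axle, at most 133 mm high above the bench, so 49 mm is free beside both wheel faces
- tape: roll of masking tape lying flat, 100 mm across, 24 mm high; origin at the centre of its underside; bystander
- setup_block: black drilled steel set-up block lying flat, 76 x 51 x 25 mm; origin at the centre of its underside; bystander
- file_block: wooden block, 70 x 70 x 55 mm, with needle files standing in it, up to 160 mm high in all; origin at the centre of its underside; bystander
- crank: steel crank web lying flat with its brass pin up, 62 x 32 mm, 35 mm high at the pin; origin under its larger eye, x towards the pin; bystander

How it is judged:
By the outcome, as a careful person would: the job done as asked, in the order asked, and still so for the second after the job is handed in, while the arm keeps its last pose, push and grip.
It also fails if it takes over 72 s, if anything falls off the work surface, if the arm or the gripper's body presses on something with over 40 N, if the wrist force passes 120 N, or if a joint passes its speed limit or range.

## Working session

There is one attempt and no reset: what is moved stays moved. The work goes in short steps, Python scripts to look and compute and a shell command to move; the robot and the scene stay as the last step left them, time stands still between calls to the robot, and variables do not carry over. Pictures are saved under pics/ and viewed, at most 10 in all, crops included, and the job is handed in when it is done.

```bash
mkdir -p pics; ls; python3 - <<'E'
from rig import *
import cv2,numpy as np
s=sense();print(s)
for n in("scene","side"):
    p,d=camera(n);cv2.imwrite(f"pics/{n}0.png",p);np.save(f"pics/{n}0.npy",d)
    c=camera_params(n);R=cv2.Rodrigues(np.array(c["rvec"]))[0];print(n,c["K"],-R.T@np.array(c["tvec"]).ravel(),R)
E
```

```text
pics
{'time': 0.0, 'joint_positions': array([-1.51949222, 35.29074115, -0.7231241 , 81.64219672,  0.4648003 ,
       63.22162709, -2.31630954]), 'dq': array([-0.04196999, -0.05072906, -0.01830164,  0.01644266, -0.05796855,
       -0.12473416, -0.0094843 ]), 'tau': array([ 1.38264377e-04, -4.69217670e+01,  2.59523503e-01, -1.71036780e+01,
        1.00907375e-02,  9.80606623e-03,  4.10031795e-07]), 'ee_pos': array([6.49214935e-01, 2.06646940e-05, 2.30116221e-01]), 'tool_rot': array([-1.79848348e+02,  2.76801820e-03,  9.00039502e+01]), 'wrist_force': array([0.73976759, 0.84963293, 0.59236862]), 'torque': array([-0.04448881,  0.00529799,  0.02500773]), 'grip_force': 0.0, 'gripper_width': 0.9998370551739525}
scene [[428.81721913   0.         277.96703133]
 [  0.         428.81721913 213.75335724]
 [  0.           0.           1.        ]] [1.10420039 0.39869357 0.89179814] [[-0.54848233  0.83614914 -0.00466276]
 [ 0.66557974  0.43320625 -0.60773016]
 [-0.50613312 -0.33643269 -0.79412991]]
side [[444.84095187   0.         277.0649175 ]
 [  0.         444.84095187 218.1500358 ]
 [  0.           0.           1.        ]] [ 0.32260171 -0.53541449  0.67737016] [[ 0.90247004 -0.43065169  0.00932481]
 [-0.26086767 -0.56364232 -0.78374447]
 [ 0.34277674  0.70487336 -0.62101341]]
```

View pics/scene0.png

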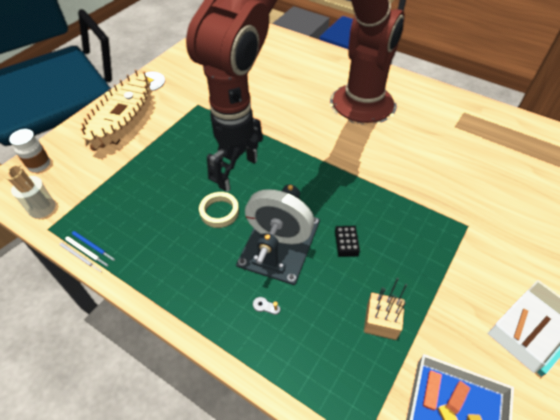

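View pics/side0.png

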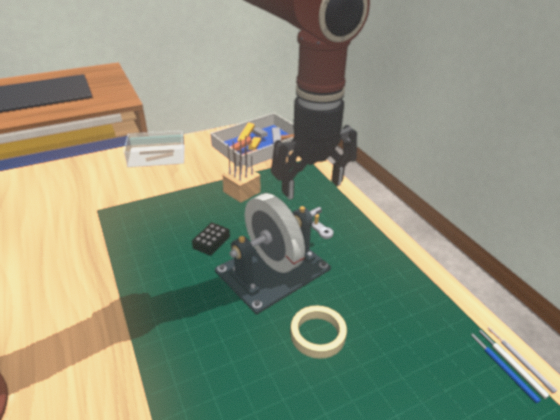

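```bash
cat > h.py <<'E'
import cv2,numpy as np
from rig import *
def cam(n):
    c=camera_params(n);return np.array(c["K"]),cv2.Rodrigues(np.array(c["rvec"]))[0],np.array(c["tvec"]).ravel()
def cloud(n,d):
    K,R,t=cam(n);v,u=np.mgrid[:420,:560];P=np.stack([(u-K[0,2])/K[0,0]*d,(v-K[1,2])/K[1,1]*d,d],-1)
    W=(P-t)@R;W[d<=0]=np.nan;return W
def proj(n,X):
    K,R,t=cam(n);p=(np.atleast_2d(X)@R.T+t)@K.T;return p[:,:2]/p[:,2:]
def onplane(n,uv,p0,nrm):
    K,R,t=cam(n);C=-R.T@t;r=np.c_[np.atleast_2d(uv),np.ones(len(np.atleast_2d(uv)))]@np.linalg.inv(K).T@R
    return C+r*(((p0-C)@nrm)/(r@nrm))[:,None]
E
python3 - <<'E'
from h import *
for n,box in(("scene",(240,180,322,255)),("side",(240,190,312,278))):
    p=cv2.imread(f"pics/{n}0.png");W=cloud(n,np.load(f"pics/{n}0.npy"))
    m=np.zeros((420,560),bool);m[box[1]:box[3],box[0]:box[2]]=1
    z=W[...,2];m&=(z>.03)&(z<.2)
    Q=W[m]
    # RANSAC vertical plane
    rng=np.random.default_rng(0);best=0
    for _ in range(2000):
        a=Q[rng.integers(len(Q),size=2),:2];t=a[1]-a[0];L=np.hypot(*t)
        if L<.03:continue
        nn=np.array([-t[1],t[0]])/L;i=abs((Q[:,:2]-a[0])@nn)<.002
        if i.sum()>best:best=i.sum();I=i
    B=Q[I];c=B.mean(0);_,s,V=np.linalg.svd(B-c);nr=V[2]
    print(n,best,len(Q),"normal",nr,"c",c,"zmax",B[:,2].max(),"ymin/max",B[:,:2].min(0),B[:,:2].max(0))
    hsv=cv2.cvtColor(p,cv2.COLOR_BGR2HSV);r=((hsv[...,0]<8)|(hsv[...,0]>172))&(hsv[...,1]>90)&m
    print("red",r.sum(),[np.argwhere(r).mean(0) ,W[r]] if r.any() else "")
    # tip of wheel: points z>.17
    T=Q[Q[:,2]>.178];print("top",T.mean(0),T.min(0),T.max(0))
# big crop of wheel, two views
a=cv2.imread("pics/scene0.png")[160:310,200:350];b=cv2.imread("pics/side0.png")[170:320,200:350]
cv2.imwrite("pics/crop0.png",cv2.resize(np.hstack([a,b]),(800,400),interpolation=cv2.INTER_CUBIC))
E
```

```text
scene 1877 3277 normal [-0.97407764 -0.22620586 -0.00191262] c [0.62278158 0.07703281 0.11464936] zmax 0.18590889526701007 ymin/max [ 0.60409178 -0.00241759] [0.64160662 0.15245376]
red 0 
top [0.6118945  0.07386502 0.18232129] [0.59201963 0.03878884 0.1781017 ] [0.6285229  0.10790157 0.18709874]
side 2225 4307 normal [ 9.73631158e-01  2.28126660e-01 -7.71346725e-04] c [0.59958478 0.06390714 0.11301383] zmax 0.18608132545037875 ymin/max [ 0.57957174 -0.00772197] [0.61818097 0.14881782]
red 0 
top [0.60983432 0.06908098 0.18210121] [0.59006083 0.03909318 0.17801709] [0.62989747 0.10659708 0.18608133]
```

View pics/crop0.png

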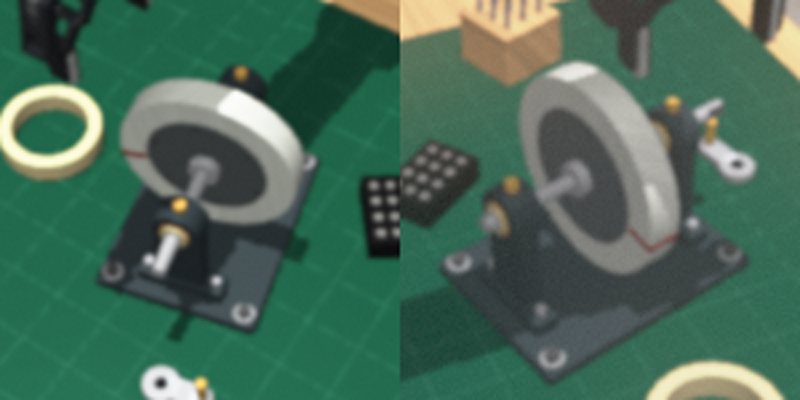

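The crops show the wheel on a bed turned about 13°. The red stripe is at about scene pixel (251,218) and side pixel (294,262), on the −y side of the rim. Next I move above the rim and work out the stripe angle and where the bystanders are.

```bash
python3 -m pendant '[[-0.015,0.018,0,0.115,0.06],[-0.014,0.017,0,0.114,0.06],[0,0,0,0,0.06],[0,0,0,0,0.06]]'
cat >> h.py <<'E'
nx=np.array([.974,.2268,0]);nx/=np.linalg.norm(nx);tt=np.array([-nx[1],nx[0],0]);C0=np.array([.611,.0727,.105])
def redang(n,p,W):
    hsv=cv2.cvtColor(p,cv2.COLOR_BGR2HSV).astype(int);B,G,R=[p[...,i].astype(int) for i in range(3)]
    D=W-C0;rad=np.hypot(D@tt,D[...,2]);ax=D@nx
    m=(rad>.065)&(rad<.086)&(abs(ax)<.016)&(R-G>25)&(R-B>15)
    q=D[m];a=np.degrees(np.arctan2(q@tt,q[:,2]));return m.sum(),(np.median(a) if len(a) else None),(a.std() if len(a) else 0)
E
python3 - <<'E'
from h import *
s=sense();print(s["ee_pos"],s["tool_rot"],s["gripper_width"],s["wrist_force"],s["torque"])
for n in("scene","side"):
    p=cv2.imread(f"pics/{n}0.png");W=cloud(n,np.load(f"pics/{n}0.npy"));print(n,redang(n,p,W))
    D=W-C0
    m=(np.hypot(D@tt,D[...,2])<.09)&(abs(D@nx)<.018)&(D[...,2]>-.06);q=D[m]
    print("t ext",np.percentile(q@tt,[.5,99.5]),"z",np.percentile(q[:,2],99.5),"n",np.percentile(q@nx,[1,99]))
W=cloud("scene",np.load("pics/scene0.npy"))
for nm,(u,v) in dict(tape=(219,196),blk=(347,240),file=(386,300),crank=(266,306)).items():
    q=W[v-5:v+6,u-5:u+6].reshape(-1,3);print(nm,np.nanmedian(q,0))
E
```

```text
time: 0.5
ee_pos: [0.6209, 0.0349, 0.2311]
tool_rot: [-180.0, 0.0, 103.1]
wrist_force: [-0.2, 0.1, 0.0]
gripper_width: 0.7
grip_force: 0.0
[0.62092291 0.03488305 0.23111111] [-1.79975937e+02  2.38392063e-02  1.03078132e+02] 0.7002666086267472 [-0.18828346  0.12837526  0.03896714] [ 0.01641177 -0.04493845 -0.01237724]
scene (np.int64(4), np.float64(-102.5213799751433), np.float64(1.0573816265081835))
t ext [-0.07646411  0.07860157] z 0.0810009626582678 n [-0.01189119  0.01506702]
side (np.int64(11), np.float64(-100.34253538706923), np.float64(1.1087736701283302))
t ext [-0.07946164  0.07599989] z 0.08002715529432142 n [-0.01522678  0.01166725]
tape [ 0.58167476 -0.13774041  0.01553264]
blk [0.52745911 0.2164434  0.02500943]
file [0.64353442 0.36371905 0.05583054]
crank [0.77219864 0.14332821 0.00834452]
```

```bash
cat > log.py <<'E'
from h import *
s=sense();p=s["ee_pos"]+[0,0,.019]-C0;F=s["wrist_force"];T=s["torque"]
ph=np.degrees(np.arctan2(p@tt,p[2]));r=np.hypot(p@tt,p[2])
print("t%.1f ph%.1f r%.1f n%.1f | Ft %.2f Fz %.2f Fn %.2f Tn %.3f Tt %.3f Tz %.3f| grip %.0f w%.3f"%(s["time"],ph,r*1e3,p@nx*1e3,F@tt,F[2],F@nx,T@nx,T@tt,T[2],s["grip_force"],s["gripper_width"]))
open("log.txt","a").write(" ".join(map(str,[s["time"],p@tt,p[2],F@tt,F[2],T@nx,s["grip_force"]]))+"\n")
E
python3 -m pendant '[[-0.001,0,-0.035,0,0.06],[0,0,-0.035,0,0.06],[0,0,-0.019,0,0.06],[0,0,0,0,0.06]]' >/dev/null; python3 log.py
python3 -m pendant '[[0,0,0,0,0.0],[0,0,0,0,0.0],[0,0,0,0,0.0],[0,0,0,0,0.0],[0,0,0,0,0.0]]'; python3 log.py
```

```text
t0.9 ph-37.4 r66.3 n-2.1 | Ft -0.49 Fz 0.54 Fn -0.14 Tn 0.021 Tt 0.049 Tz 0.005| grip 0 w0.703
time: 1.4
ee_pos: [0.6183, 0.0337, 0.144]
tool_rot: [-179.8, 0.1, 103.1]
wrist_force: [-4.7, -1.2, 3.5]
gripper_width: 0.292
grip_force: 60.7
t1.4 ph-34.3 r70.3 n-1.7 | Ft -0.06 Fz 3.53 Fn -4.86 Tn 0.056 Tt 1.160 Tz 0.064| grip 61 w0.292
```

```bash
python3 - <<'E'
from h import *
for a in range(-40,40,5):
    b=a+5;s,c=[.0690*(f(np.radians(b))-f(np.radians(a))) for f in(np.sin,np.cos)]
    print(a,b,np.round([tt[0]*s,tt[1]*s,c],5))
E
```

```text
-40 -35 [-0.00108  0.00465  0.00366]
-35 -30 [-0.00115  0.00494  0.00323]
-30 -25 [-0.00121  0.0052   0.00278]
-25 -20 [-0.00126  0.00542  0.0023 ]
-20 -15 [-0.0013   0.00559  0.00181]
-15 -10 [-0.00133  0.00572  0.0013 ]
-10 -5 [-0.00135  0.00581  0.00079]
-5 0 [-0.00136  0.00586  0.00026]
0 5 [-0.00136  0.00586 -0.00026]
5 10 [-0.00135  0.00581 -0.00079]
10 15 [-0.00133  0.00572 -0.0013 ]
15 20 [-0.0013   0.00559 -0.00181]
20 25 [-0.00126  0.00542 -0.0023 ]
25 30 [-0.00121  0.0052  -0.00278]
30 35 [-0.00115  0.00494 -0.00323]
35 40 [-0.00108  0.00465 -0.00366]
```

```bash

python3 -m pendant '[[-0.0006,0.0025,0.0017,0,0],[-0.0006,0.0025,0.0016,0,0]]'>/dev/null; python3 log.py
python3 -m pendant '[[-0.0006,0.0026,0.0014,0,0],[-0.0006,0.0026,0.0014,0,0]]'>/dev/null; python3 log.py
python3 -m pendant '[[-0.0006,0.0027,0.0012,0,0],[-0.0006,0.0027,0.0011,0,0]]'>/dev/null; python3 log.py
python3 -m pendant '[[-0.0007,0.0028,0.0009,0,0],[-0.0006,0.0028,0.0009,0,0]]'>/dev/null; python3 log.py
python3 -m pendant '[[-0.0007,0.0029,0.0007,0,0],[-0.0007,0.0028,0.0006,0,0]]'>/dev/null; python3 log.py
python3 -m pendant '[[-0.0007,0.0029,0.0004,0,0],[-0.0007,0.0029,0.0004,0,0]]'>/dev/null; python3 log.py
python3 -m pendant '[[-0.0007,0.0029,0.0002,0,0],[-0.0007,0.0029,0.0001,0,0]]'>/dev/null; python3 log.py
```

```text
t1.6 ph-33.0 r70.3 n-1.7 | Ft -5.20 Fz -7.89 Fn -2.88 Tn -1.621 Tt 0.317 Tz 0.061| grip 60 w0.298
t1.8 ph-29.1 r70.3 n-1.8 | Ft -6.90 Fz -8.50 Fn -2.08 Tn -2.267 Tt 0.256 Tz 0.088| grip 59 w0.295
t2.0 ph-24.6 r70.1 n-1.7 | Ft -7.10 Fz -6.14 Fn -2.80 Tn -2.219 Tt 0.413 Tz 0.014| grip 59 w0.293
t2.2 ph-20.1 r70.0 n-1.7 | Ft -8.48 Fz -5.78 Fn -3.47 Tn -2.488 Tt 0.461 Tz 0.177| grip 59 w0.297
t2.4 ph-15.7 r70.0 n-1.7 | Ft -8.29 Fz -3.79 Fn -3.85 Tn -2.189 Tt 0.451 Tz 0.075| grip 59 w0.299
t2.6 ph-11.2 r69.9 n-1.7 | Ft -10.66 Fz -2.01 Fn -3.55 Tn -2.779 Tt 0.603 Tz 0.123| grip 59 w0.289
t2.8 ph-6.7 r69.8 n-1.7 | Ft -8.64 Fz 0.66 Fn -3.99 Tn -2.372 Tt 0.840 Tz 0.083| grip 59 w0.291
```

```bash

python3 -m pendant '[[-0.0007,0.0029,0.0000,0,0],[-0.0007,0.0029,-0.0002,0,0]]'>/dev/null; python3 log.py
python3 -m pendant '[[-0.0007,0.0029,-0.0004,0,0],[-0.0007,0.0029,-0.0004,0,0]]'>/dev/null; python3 log.py
python3 -m pendant '[[-0.0007,0.0029,-0.0006,0,0],[-0.0007,0.0028,-0.0007,0,0]]'>/dev/null; python3 log.py
python3 -m pendant '[[-0.0007,0.0028,-0.0009,0,0],[-0.0006,0.0028,-0.0009,0,0]]'>/dev/null; python3 log.py
python3 -m pendant '[[-0.0006,0.0027,-0.0011,0,0],[-0.0006,0.0027,-0.0012,0,0]]'>/dev/null; python3 log.py
python3 -m pendant '[[-0.0006,0.0026,-0.0014,0,0],[-0.0006,0.0026,-0.0014,0,0]]'>/dev/null; python3 log.py
python3 -m pendant '[[-0.0006,0.0025,-0.0016,0,0],[-0.0006,0.0025,-0.0017,0,0]]'>/dev/null; python3 log.py
echo back
python3 -m pendant '[[0.0006,-0.0025,0.0017,0,0],[0.0006,-0.0025,0.0016,0,0]]'>/dev/null; python3 log.py
python3 -m pendant '[[0.0006,-0.0026,0.0014,0,0],[0.0006,-0.0026,0.0014,0,0]]'>/dev/null; python3 log.py
python3 -m pendant '[[0.0006,-0.0027,0.0012,0,0],[0.0006,-0.0027,0.0011,0,0]]'>/dev/null; python3 log.py
python3 -m pendant '[[0.0007,-0.0028,0.0009,0,0],[0.0006,-0.0028,0.0009,0,0]]'>/dev/null; python3 log.py
python3 -m pendant '[[0.0007,-0.0029,0.0007,0,0],[0.0007,-0.0028,0.0006,0,0]]'>/dev/null; python3 log.py
python3 -m pendant '[[0.0007,-0.0029,0.0004,0,0],[0.0007,-0.0029,0.0004,0,0]]'>/dev/null; python3 log.py
python3 -m pendant '[[0.0007,-0.0029,0.0002,0,0],[0.0007,-0.0029,0.0000,0,0]]'>/dev/null; python3 log.py
python3 -m pendant '[[0.0007,-0.0029,-0.0001,0,0],[0.0007,-0.0029,-0.0002,0,0]]'>/dev/null; python3 log.py
python3 -m pendant '[[0.0007,-0.0029,-0.0004,0,0],[0.0007,-0.0029,-0.0004,0,0]]'>/dev/null; python3 log.py
python3 -m pendant '[[0.0007,-0.0029,-0.0006,0,0],[0.0007,-0.0028,-0.0007,0,0]]'>/dev/null; python3 log.py
python3 -m pendant '[[0.0007,-0.0028,-0.0009,0,0],[0.0006,-0.0028,-0.0009,0,0]]'>/dev/null; python3 log.py
python3 -m pendant '[[0.0006,-0.0027,-0.0011,0,0],[0.0006,-0.0027,-0.0012,0,0]]'>/dev/null; python3 log.py
python3 -m pendant '[[0.0006,-0.0026,-0.0014,0,0],[0.0006,-0.0026,-0.0014,0,0]]'>/dev/null; python3 log.py
python3 -m pendant '[[0.0006,-0.0025,-0.0016,0,0],[0.0006,-0.0025,-0.0017,0,0]]'>/dev/null; python3 log.py
cat > fit.py <<'E'
from h import *
L=np.loadtxt("log.txt")[2:];h=.239
t,pt,pz,Ft,Fz,Tn,g=L.T
tau=pt*Fz-(pz+h)*Ft+Tn; tF=-(Ft*pz-Fz*pt)
ph=np.degrees(np.arctan2(pt,pz))
for r in zip(t,ph,tau,tF,Tn-h*Ft):print("%.1f %.1f  tau %.3f  F-only %.3f twist %.3f"%r)
E
python3 fit.py
```

```text
t3.0 ph-2.0 r69.7 n-1.7 | Ft -11.83 Fz 1.59 Fn -4.42 Tn -2.694 Tt 0.991 Tz 0.223| grip 60 w0.293
t3.2 ph2.8 r69.6 n-1.7 | Ft -12.04 Fz 5.10 Fn -6.46 Tn -2.615 Tt 1.215 Tz 0.131| grip 60 w0.293
t3.4 ph7.8 r69.5 n-1.6 | Ft -9.90 Fz 8.66 Fn -6.81 Tn -2.930 Tt 1.354 Tz 0.120| grip 61 w0.295
t3.6 ph13.1 r69.3 n-1.6 | Ft -10.15 Fz 10.78 Fn -8.45 Tn -2.571 Tt 1.505 Tz 0.052| grip 62 w0.296
t3.8 ph18.4 r69.2 n-1.6 | Ft -8.70 Fz 11.43 Fn -10.07 Tn -2.153 Tt 1.785 Tz 0.126| grip 63 w0.290
t4.0 ph23.9 r69.1 n-1.6 | Ft -7.90 Fz 16.40 Fn -10.25 Tn -2.562 Tt 1.821 Tz 0.119| grip 65 w0.292
t4.2 ph29.5 r69.1 n-1.6 | Ft -5.74 Fz 12.62 Fn -10.20 Tn -1.756 Tt 1.926 Tz 0.018| grip 66 w0.298
back
t4.4 ph29.2 r69.3 n-1.7 | Ft 1.16 Fz -3.96 Fn -3.07 Tn -0.164 Tt 0.523 Tz -0.029| grip 63 w0.293
t4.6 ph28.5 r69.3 n-1.7 | Ft 6.23 Fz -13.23 Fn -3.42 Tn 1.467 Tt 0.131 Tz -0.193| grip 62 w0.293
t4.8 ph27.2 r69.4 n-1.7 | Ft 8.05 Fz -12.68 Fn -2.63 Tn 2.141 Tt 0.152 Tz -0.226| grip 62 w0.295
t5.0 ph23.3 r69.4 n-1.7 | Ft 10.93 Fz -12.34 Fn -2.87 Tn 2.707 Tt 0.307 Tz -0.154| grip 61 w0.295
t5.2 ph19.2 r69.3 n-1.7 | 
[... 1581 characters left out ...]
F-only 0.775 twist -0.384
4.4 29.2  tau -0.645  F-only -0.204 twist -0.441
4.6 28.5  tau -0.838  F-only -0.816 twist -0.021
4.8 27.2  tau -0.684  F-only -0.899 twist 0.216
5.0 23.3  tau -0.940  F-only -1.035 twist 0.095
5.2 19.2  tau -0.809  F-only -1.043 twist 0.234
5.4 15.2  tau -0.868  F-only -0.896 twist 0.028
5.6 11.1  tau -0.626  F-only -1.017 twist 0.391
5.8 6.7  tau -0.975  F-only -1.076 twist 0.101
6.0 2.0  tau -0.602  F-only -1.057 twist 0.455
6.2 -3.2  tau -1.080  F-only -1.140 twist 0.060
6.4 -8.8  tau -0.786  F-only -1.051 twist 0.264
6.6 -14.7  tau -0.667  F-only -1.016 twist 0.349
6.8 -20.7  tau -0.415  F-only -1.048 twist 0.633
7.0 -26.7  tau -0.569  F-only -1.117 twist 0.548
```

```bash

python3 -m pendant '[[0,0,0,0,0.06],[0,0,0,0,0.06],[0,0,0,0,0.06]]'>/dev/null; python3 log.py
python3 - <<'E'
from h import *
for n in("scene","side"):
    p,d=camera(n);print(n,redang(n,p,cloud(n,d)))
E
python3 log.py
```

```text
t7.3 ph-34.7 r69.4 n1.8 | Ft 0.29 Fz -0.73 Fn -0.42 Tn 0.050 Tt -0.006 Tz 0.001| grip 0 w0.699
scene (np.int64(8), np.float64(-93.32476182932166), np.float64(1.7727941708489168))
side (np.int64(23), np.float64(-91.83983605690912), np.float64(1.185166710305248))
t7.4 ph-34.9 r68.8 n1.1 | Ft -0.69 Fz -0.03 Fn -0.05 Tn -0.012 Tt 0.015 Tz -0.023| grip 0 w0.699
```

```bash

python3 -m pendant '[[-0.003,-0.0007,0,0,0.06],[0,0,0,0,0.0],[0,0,0,0,0.0],[0,0,0,0,0.0],[0,0,0,0,0.0]]'>/dev/null; python3 log.py
echo F1
python3 -m pendant '[[-0.0006,0.0025,0.0017,0,0],[-0.0006,0.0025,0.0016,0,0]]'>/dev/null; python3 log.py
python3 -m pendant '[[-0.0006,0.0026,0.0014,0,0],[-0.0006,0.0026,0.0014,0,0]]'>/dev/null; python3 log.py
python3 -m pendant '[[-0.0006,0.0027,0.0012,0,0],[-0.0006,0.0027,0.0011,0,0]]'>/dev/null; python3 log.py
python3 -m pendant '[[-0.0007,0.0028,0.0009,0,0],[-0.0006,0.0028,0.0009,0,0]]'>/dev/null; python3 log.py
python3 -m pendant '[[-0.0007,0.0029,0.0007,0,0],[-0.0007,0.0028,0.0006,0,0]]'>/dev/null; python3 log.py
python3 -m pendant '[[-0.0007,0.0029,0.0004,0,0],[-0.0007,0.0029,0.0004,0,0]]'>/dev/null; python3 log.py
python3 -m pendant '[[-0.0007,0.0029,0.0002,0,0],[-0.0007,0.0029,0.0001,0,0]]'>/dev/null; python3 log.py
python3 -m pendant '[[-0.0007,0.0029,0.0000,0,0],[-0.0007,0.0029,-0.0002,0,0]]'>/dev/null; python3 log.py
python3 -m pendant '[[-0.0007,0.0029,-0.0004,0,0],[-0.0007,0.0029,-0.0004,0,0]]'>/dev/null; python3 log.py
python3 -m pendant '[[-0.0007,0.0029,-0.0006,0,0],[-0.0007,0.0028,-0.0007,0,0]]'>/dev/null; python3 log.py
python3 -m pendant '[[-0.0007,0.0028,-0.0009,0,0],[-0.0006,0.0028,-0.0009,0,0]]'>/dev/null; python3 log.py
python3 -m pendant '[[-0.0006,0.0027,-0.0011,0,0],[-0.0006,0.0027,-0.0012,0,0]]'>/dev/null; python3 log.py
python3 -m pendant '[[-0.0006,0.0026,-0.0014,0,0],[-0.0006,0.0026,-0.0014,0,0]]'>/dev/null; python3 log.py
python3 -m pendant '[[-0.0006,0.0025,-0.0016,0,0],[-0.0006,0.0025,-0.0017,0,0]]'>/dev/null; python3 log.py
echo regrasp
python3 -m pendant '[[0,0,0,0,0.06],[0,0,0,0,0.06],[0,0,0,0,0.06]]'>/dev/null; python3 log.py
python3 -m pendant '[[0.009,-0.0385,0,0,0.06],[0.009,-0.0385,0,0,0.06],[0,0,0,0,0.06]]'>/dev/null; python3 log.py
python3 -m pendant '[[0,0,0,0,0.0],[0,0,0,0,0.0],[0,0,0,0,0.0],[0,0,0,0,0.0]]'>/dev/null; python3 log.py
```

```text
t7.9 ph-34.5 r68.6 n-1.7 | Ft -1.14 Fz -0.30 Fn 3.06 Tn -0.029 Tt -0.395 Tz -0.074| grip 60 w0.297
F1
t8.1 ph-32.5 r68.7 n-1.7 | Ft -5.79 Fz -12.71 Fn 7.33 Tn -1.822 Tt -1.542 Tz -0.060| grip 60 w0.295
t8.3 ph-28.2 r68.7 n-1.7 | Ft -5.19 Fz -10.42 Fn 7.76 Tn -1.460 Tt -1.433 Tz 0.021| grip 60 w0.297
t8.5 ph-23.8 r68.8 n-1.7 | Ft -6.30 Fz -10.53 Fn 6.36 Tn -1.865 Tt -1.326 Tz 0.021| grip 60 w0.292
t8.7 ph-19.4 r68.8 n-1.7 | Ft -6.48 Fz -8.90 Fn 6.41 Tn -1.822 Tt -1.255 Tz -0.007| grip 60 w0.294
t8.9 ph-15.1 r68.9 n-1.7 | Ft -9.09 Fz -9.17 Fn 7.28 Tn -2.284 Tt -1.145 Tz 0.075| grip 59 w0.295
t9.1 ph-10.8 r68.9 n-1.7 | Ft -9.80 Fz -7.72 Fn 5.72 Tn -2.554 Tt -1.058 Tz 0.036| grip 59 w0.290
t9.3 ph-6.6 r68.9 n-1.7 | Ft -11.22 Fz -5.10 Fn 5.37 Tn -2.952 Tt -0.953 Tz 0.149| grip 59 w0.299
t9.5 ph-2.1 r69.0 n-1.7 | Ft -8.68 Fz -1.42 Fn 4.57 Tn -2.579 Tt -0.722 Tz 0.124| grip 59 w0.298
t9.7 ph2.4 r68.9 n-1.7 | Ft -10.42 Fz 2.04 Fn 3.08 Tn -2.843 Tt -0.472 Tz 0.332| grip 60 w0.293
t9.9 ph7.3 r68.9 n-1.6 | Ft -12.05 Fz 4.74 Fn 1.74 Tn -3.031 Tt -0.248 Tz 0.281| grip 60 w0.294
t10.1 ph12.3 r68.9 n-1.6 | Ft -10.04 Fz 6.56 Fn 0.99 Tn -2.439 Tt 0.046 Tz 0.164| grip 61 w0.300
t10.3 ph17.7 r68.8 n-1.6 | Ft -10.33 Fz 10.17 Fn -1.23 Tn -2.389 Tt 0.341 Tz 0.239| grip 62 w0.299
t10.5 ph23.2 r68.8 n-1.6 | Ft -10.38 Fz 14.05 Fn -0.80 Tn -2.403 Tt 0.378 Tz 0.191| grip 63 w0.289
t10.7 ph28.8 r68.7 n-1.6 | Ft -7.60 Fz 15.65 Fn -1.60 Tn -2.584 Tt 0.551 Tz 0.093| grip 65 w0.294
regrasp
t11.0 ph36.5 r69.5 n-3.8 | Ft -0.11 Fz 0.54 Fn 0.09 Tn 0.001 Tt 0.012 Tz -0.015| grip 0 w0.696
t11.3 ph-40.5 r73.3 n-4.5 | Ft -0.11 Fz 0.33 Fn -0.06 Tn -0.019 Tt 0.025 Tz -0.015| grip 0 w0.704
t11.7 ph-32.9 r67.3 n-1.7 | Ft 1.00 Fz -2.55 Fn 4.52 Tn 0.250 Tt -0.574 Tz -0.104| grip 60 w0.296
```

```bash

echo F2
python3 -m pendant '[[-0.0006,0.0025,0.0017,0,0],[-0.0006,0.0025,0.0016,0,0]]'>/dev/null; python3 log.py
python3 -m pendant '[[-0.0006,0.0026,0.0014,0,0],[-0.0006,0.0026,0.0014,0,0]]'>/dev/null; python3 log.py
python3 -m pendant '[[-0.0006,0.0027,0.0012,0,0],[-0.0006,0.0027,0.0011,0,0]]'>/dev/null; python3 log.py
python3 -m pendant '[[-0.0007,0.0028,0.0009,0,0],[-0.0006,0.0028,0.0009,0,0]]'>/dev/null; python3 log.py
python3 -m pendant '[[-0.0007,0.0029,0.0007,0,0],[-0.0007,0.0028,0.0006,0,0]]'>/dev/null; python3 log.py
python3 -m pendant '[[-0.0007,0.0029,0.0004,0,0],[-0.0007,0.0029,0.0004,0,0]]'>/dev/null; python3 log.py
python3 -m pendant '[[-0.0007,0.0029,0.0002,0,0],[-0.0007,0.0029,0.0001,0,0]]'>/dev/null; python3 log.py
python3 -m pendant '[[-0.0007,0.0029,0.0000,0,0],[-0.0007,0.0029,-0.0002,0,0]]'>/dev/null; python3 log.py
python3 -m pendant '[[-0.0007,0.0029,-0.0004,0,0],[-0.0007,0.0029,-0.0004,0,0]]'>/dev/null; python3 log.py
python3 -m pendant '[[-0.0007,0.0029,-0.0006,0,0],[-0.0007,0.0028,-0.0007,0,0]]'>/dev/null; python3 log.py
python3 -m pendant '[[-0.0007,0.0028,-0.0009,0,0],[-0.0006,0.0028,-0.0009,0,0]]'>/dev/null; python3 log.py
python3 -m pendant '[[-0.0006,0.0027,-0.0011,0,0],[-0.0006,0.0027,-0.0012,0,0]]'>/dev/null; python3 log.py
python3 -m pendant '[[-0.0006,0.0026,-0.0014,0,0],[-0.0006,0.0026,-0.0014,0,0]]'>/dev/null; python3 log.py
python3 -m pendant '[[-0.0006,0.0025,-0.0016,0,0],[-0.0006,0.0025,-0.0017,0,0]]'>/dev/null; python3 log.py
echo regrasp
python3 -m pendant '[[0,0,0,0,0.06],[0,0,0,0,0.06],[0,0,0,0,0.06]]'>/dev/null; python3 log.py
python3 -m pendant '[[0.010,-0.038,0,0,0.06],[0.010,-0.038,0,0,0.06],[0,0,0,0,0.06]]'>/dev/null; python3 log.py
python3 -m pendant '[[0,0,0,0,0.0],[0,0,0,0,0.0],[0,0,0,0,0.0],[0,0,0,0,0.0]]'>/dev/null; python3 log.py
python3 fit.py | awk '{print $1,$2,$6}' | tail -40 | paste - - - -
```

```text
F2
t11.9 ph-31.8 r67.3 n-1.8 | Ft -5.46 Fz -19.45 Fn 11.24 Tn -1.604 Tt -1.830 Tz -0.078| grip 60 w0.298
t12.1 ph-28.1 r67.5 n-1.8 | Ft -4.21 Fz -15.52 Fn 10.50 Tn -1.584 Tt -1.987 Tz -0.070| grip 60 w0.295
t12.3 ph-23.9 r67.6 n-1.8 | Ft -7.56 Fz -16.55 Fn 10.33 Tn -1.893 Tt -1.981 Tz 0.033| grip 60 w0.296
t12.5 ph-19.7 r67.8 n-1.8 | Ft -8.58 Fz -17.00 Fn 9.12 Tn -2.302 Tt -1.701 Tz -0.031| grip 60 w0.299
t12.7 ph-15.6 r67.9 n-1.7 | Ft -9.02 Fz -15.06 Fn 9.75 Tn -2.527 Tt -1.853 Tz 0.196| grip 60 w0.292
t12.9 ph-11.5 r68.1 n-1.7 | Ft -11.36 Fz -14.39 Fn 8.02 Tn -3.014 Tt -1.588 Tz 0.203| grip 60 w0.294
t13.1 ph-7.5 r68.2 n-1.7 | Ft -12.54 Fz -10.38 Fn 8.17 Tn -3.334 Tt -1.408 Tz 0.141| grip 60 w0.297
t13.3 ph-3.4 r68.2 n-1.7 | Ft -13.19 Fz -5.62 Fn 6.22 Tn -2.981 Tt -1.224 Tz 0.156| grip 60 w0.290
t13.5 ph0.9 r68.3 n-1.7 | Ft -13.86 Fz -2.73 Fn 5.57 Tn -3.418 Tt -0.829 Tz 0.077| grip 60 w0.293
t13.7 ph5.5 r68.3 n-1.6 | Ft -14.68 Fz 1.80 Fn 3.59 Tn -3.216 Tt -0.490 Tz 0.300| grip 61 w0.297
t13.9 ph10.4 r68.3 n-1.6 | Ft -15.62 Fz 7.48 Fn 1.66 Tn -3.510 Tt -0.185 Tz 0.130| grip 61 w0.29
[... 543 characters left out ...]
Fn -2.60 Tn 0.519 Tt 0.271 Tz -0.044| grip 61 w0.292
6.6 -14.7 -1.016	6.8 -20.7 -1.048	7.0 -26.7 -1.117	7.3 -34.7 0.012
7.4 -34.9 0.040	7.9 -34.5 0.076	8.1 -32.5 0.805	8.3 -28.2 0.653
8.5 -23.8 0.688	8.7 -19.4 0.624	8.9 -15.1 0.769	9.1 -10.8 0.763
9.3 -6.6 0.808	9.5 -2.1 0.602	9.7 2.4 0.724	9.9 7.3 0.865
10.1 12.3 0.772	10.3 17.7 0.890	10.5 23.2 1.036	10.7 28.8 0.976
11.0 36.5 0.028	11.3 -40.5 -0.009	11.7 -32.9 0.037	11.9 -31.8 1.003
12.1 -28.1 0.744	12.3 -23.9 0.920	12.5 -19.7 0.935	12.7 -15.6 0.865
12.9 -11.5 0.953	13.1 -7.5 0.939	13.3 -3.4 0.921	13.5 0.9 0.944
13.7 5.5 1.010	13.9 10.4 1.142	14.1 15.8 0.973	14.3 21.3 1.170
14.5 27.1 1.060	14.8 36.9 -0.022	15.1 -39.9 0.047	15.5 -32.5 -0.137
```

```bash

echo F3
python3 -m pendant '[[-0.0006,0.0025,0.0017,0,0],[-0.0006,0.0025,0.0016,0,0]]'>/dev/null; python3 log.py
python3 -m pendant '[[-0.0006,0.0026,0.0014,0,0],[-0.0006,0.0026,0.0014,0,0]]'>/dev/null; python3 log.py
python3 -m pendant '[[-0.0006,0.0027,0.0012,0,0],[-0.0006,0.0027,0.0011,0,0]]'>/dev/null; python3 log.py
python3 -m pendant '[[-0.0007,0.0028,0.0009,0,0],[-0.0006,0.0028,0.0009,0,0]]'>/dev/null; python3 log.py
python3 -m pendant '[[-0.0007,0.0029,0.0007,0,0],[-0.0007,0.0028,0.0006,0,0]]'>/dev/null; python3 log.py
python3 -m pendant '[[-0.0007,0.0029,0.0004,0,0],[-0.0007,0.0029,0.0004,0,0]]'>/dev/null; python3 log.py
python3 -m pendant '[[-0.0007,0.0029,0.0002,0,0],[-0.0007,0.0029,0.0001,0,0]]'>/dev/null; python3 log.py
python3 -m pendant '[[-0.0007,0.0029,0.0000,0,0],[-0.0007,0.0029,-0.0002,0,0]]'>/dev/null; python3 log.py
python3 -m pendant '[[-0.0007,0.0029,-0.0004,0,0],[-0.0007,0.0029,-0.0004,0,0]]'>/dev/null; python3 log.py
python3 -m pendant '[[-0.0007,0.0029,-0.0006,0,0],[-0.0007,0.0028,-0.0007,0,0]]'>/dev/null; python3 log.py
python3 -m pendant '[[-0.0007,0.0028,-0.0009,0,0],[-0.0006,0.0028,-0.0009,0,0]]'>/dev/null; python3 log.py
python3 -m pendant '[[-0.0006,0.0027,-0.0011,0,0],[-0.0006,0.0027,-0.0012,0,0]]'>/dev/null; python3 log.py
python3 -m pendant '[[-0.0006,0.0026,-0.0014,0,0],[-0.0006,0.0026,-0.0014,0,0]]'>/dev/null; python3 log.py
python3 -m pendant '[[-0.0006,0.0025,-0.0016,0,0],[-0.0006,0.0025,-0.0017,0,0]]'>/dev/null; python3 log.py
echo B3
python3 -m pendant '[[0.0006,-0.0025,0.0017,0,0],[0.0006,-0.0025,0.0016,0,0]]'>/dev/null; python3 log.py
python3 -m pendant '[[0.0006,-0.0026,0.0014,0,0],[0.0006,-0.0026,0.0014,0,0]]'>/dev/null; python3 log.py
python3 -m pendant '[[0.0006,-0.0027,0.0012,0,0],[0.0006,-0.0027,0.0011,0,0]]'>/dev/null; python3 log.py
python3 -m pendant '[[0.0007,-0.0028,0.0009,0,0],[0.0006,-0.0028,0.0009,0,0]]'>/dev/null; python3 log.py
python3 -m pendant '[[0.0007,-0.0029,0.0007,0,0],[0.0007,-0.0028,0.0006,0,0]]'>/dev/null; python3 log.py
python3 -m pendant '[[0.0007,-0.0029,0.0004,0,0],[0.0007,-0.0029,0.0004,0,0]]'>/dev/null; python3 log.py
python3 -m pendant '[[0.0007,-0.0029,0.0002,0,0],[0.0007,-0.0029,0.0000,0,0]]'>/dev/null; python3 log.py
python3 -m pendant '[[0.0007,-0.0029,-0.0001,0,0],[0.0007,-0.0029,-0.0002,0,0]]'>/dev/null; python3 log.py
python3 -m pendant '[[0.0007,-0.0029,-0.0004,0,0],[0.0007,-0.0029,-0.0004,0,0]]'>/dev/null; python3 log.py
python3 -m pendant '[[0.0007,-0.0029,-0.0006,0,0],[0.0007,-0.0028,-0.0007,0,0]]'>/dev/null; python3 log.py
python3 -m pendant '[[0.0007,-0.0028,-0.0009,0,0],[0.0006,-0.0028,-0.0009,0,0]]'>/dev/null; python3 log.py
python3 -m pendant '[[0.0006,-0.0027,-0.0011,0,0],[0.0006,-0.0027,-0.0012,0,0]]'>/dev/null; python3 log.py
python3 -m pendant '[[0.0006,-0.0026,-0.0014,0,0],[0.0006,-0.0026,-0.0014,0,0]]'>/dev/null; python3 log.py
python3 -m pendant '[[0.0006,-0.0025,-0.0016,0,0],[0.0006,-0.0025,-0.0017,0,0]]'>/dev/null; python3 log.py
echo regrasp
python3 -m pendant '[[0,0,0,0,0.06],[0,0,0,0,0.06],[0,0,0,0,0.06]]'>/dev/null; python3 log.py
python3 fit.py | awk '{print $1,$2,$6}' | tail -29 | paste - - - -
```

```text
F3
t15.7 ph-31.6 r66.8 n-1.8 | Ft -5.65 Fz -22.06 Fn 5.75 Tn -1.707 Tt -1.283 Tz 0.086| grip 60 w0.295
t15.9 ph-28.8 r67.0 n-1.8 | Ft -6.69 Fz -24.29 Fn 5.92 Tn -2.161 Tt -1.327 Tz 0.016| grip 60 w0.296
t16.1 ph-24.6 r67.2 n-1.8 | Ft -9.39 Fz -21.80 Fn 5.23 Tn -2.339 Tt -1.386 Tz 0.107| grip 60 w0.300
t16.3 ph-20.4 r67.3 n-1.8 | Ft -11.41 Fz -20.90 Fn 5.57 Tn -2.737 Tt -1.201 Tz 0.088| grip 60 w0.295
t16.5 ph-16.4 r67.5 n-1.8 | Ft -11.67 Fz -16.63 Fn 4.68 Tn -2.744 Tt -0.989 Tz 0.111| grip 60 w0.292
t16.7 ph-12.2 r67.6 n-1.8 | Ft -13.65 Fz -14.39 Fn 4.30 Tn -3.149 Tt -0.904 Tz 0.159| grip 60 w0.296
t16.9 ph-8.3 r67.8 n-1.8 | Ft -15.42 Fz -11.96 Fn 2.62 Tn -3.524 Tt -0.623 Tz 0.160| grip 60 w0.293
t17.1 ph-4.0 r67.9 n-1.7 | Ft -15.16 Fz -7.90 Fn 1.44 Tn -3.673 Tt -0.389 Tz 0.312| grip 60 w0.291
t17.3 ph-0.1 r67.9 n-1.7 | Ft -17.80 Fz -2.73 Fn 0.60 Tn -3.702 Tt -0.106 Tz 0.312| grip 60 w0.295
t17.5 ph5.0 r68.0 n-1.7 | Ft -15.27 Fz 1.60 Fn -1.56 Tn -3.723 Tt 0.337 Tz 0.406| grip 61 w0.294
t17.7 ph9.9 r68.0 n-1.6 | Ft -16.60 Fz 7.20 Fn -2.14 Tn -4.031 Tt 0.674 Tz 0.270| grip 61 w0.293
t1
[... 1550 characters left out ...]
grip 64 w0.296
t21.1 ph-27.2 r69.0 n-1.6 | Ft 4.73 Fz 14.19 Fn -7.60 Tn 1.824 Tt 1.632 Tz -0.220| grip 65 w0.294
regrasp
t21.4 ph-33.4 r69.0 n-0.3 | Ft -0.29 Fz 0.20 Fn -0.48 Tn 0.020 Tt 0.025 Tz 0.024| grip 0 w0.701
15.7 -31.6 1.094	15.9 -28.8 1.176	16.1 -24.6 1.184	16.3 -20.4 1.211
16.5 -16.4 1.072	16.7 -12.2 1.109	16.9 -8.3 1.151	17.1 -4.0 1.064
17.3 -0.1 1.210	17.5 5.0 1.044	17.7 9.9 1.196	17.9 15.2 1.084
18.1 20.9 1.207	18.3 26.9 1.167	18.5 26.7 0.134	18.7 26.0 -0.330
18.9 24.2 -0.593	19.1 20.2 -0.672	19.3 16.3 -0.767	19.5 12.4 -0.701
19.7 8.4 -0.642	19.9 4.2 -0.660	20.1 -0.3 -0.582	20.3 -5.2 -0.584
20.5 -10.5 -0.673	20.7 -15.9 -0.702	20.9 -21.5 -0.588	21.1 -27.2 -0.739
21.4 -33.4 0.009
```

```bash
cat > fit2.py <<'E'
from h import *
L=np.loadtxt("log.txt");t,pt,pz,Ft,Fz,Tn,g=L.T
ph=np.degrees(np.arctan2(pt,pz));tF=pt*Fz-pz*Ft
seg=[(1.7,4.2,1,-66),(4.9,7.0,-1,-66),(8.2,10.7,1,-66),(12.0,14.5,1,-4.3),(15.8,18.3,1,55.3),(19.0,21.1,-1,55.3)]
A=[];y=[]
for a,b,s,o in seg:
    for i in np.where((t>a-.01)&(t<b+.01))[0]:
        th=np.radians(ph[i]+o);f=np.radians(ph[i]);A.append([s>0,s<0,(s>0)*f,(s<0)*f,np.sin(th),np.cos(th)]);y.append(tF[i])
A=np.array(A,float);y=np.array(y)
for cols,nm in((range(6),"full"),((0,1,4,5),"noslope")):
    B=A[:,list(cols)];x,*_=np.linalg.lstsq(B,y,rcond=None);r=y-B@x
    cov=np.linalg.inv(B.T@B)*r.var();P,Q=x[-2:]
    # tau=drag-Am sin(th+al): zero rising, th+al=180
    al=np.arctan2(-Q,-P);td=180-np.degrees(al);td=(td+180)%360-180
    print(nm,x.round(3),"rms %.3f A %.3f stripe angle with lead down %.1f +- %.1f"%(r.std(),np.hypot(P,Q),td,np.degrees(np.sqrt(np.diag(cov)[-2:].max())/np.hypot(P,Q))))
E
python3 fit2.py
python3 - <<'E'
from h import *
for n in("scene","side"):
    p,d=camera(n);print(n,redang(n,p,cloud(n,d)))
E
python3 log.py
```

```text
full [ 0.91  -0.9    0.058 -0.083  0.213  0.113] rms 0.068 A 0.241 stripe angle with lead down -27.9 +- 6.6
noslope [ 0.904 -0.903  0.214  0.121] rms 0.070 A 0.246 stripe angle with lead down -29.5 +- 6.6
scene (np.int64(32), np.float64(13.865169609782415), np.float64(1.0678301700094293))
side (np.int64(0), None, 0)
t21.5 ph-33.9 r68.5 n-0.7 | Ft -0.00 Fz -0.70 Fn -0.30 Tn -0.058 Tt 0.034 Tz -0.019| grip 0 w0.701
```

```bash
cat > cam.py <<'E'
from h import *
import sys
s=sense();p=s["ee_pos"]+[0,0,.019]-C0;ph=np.degrees(np.arctan2(p@tt,p[2]))
for n in("scene","side"):
    q,d=camera(n);r=redang(n,q,cloud(n,d));print("CAM %.1f"%s["time"],n,"ph %.1f"%ph,r[0],r[1])
E
python3 -m pendant '[[-0.009,0.0375,0,0,0.06],[-0.009,0.0375,0,0,0.06],[0,0,0,0,0.06],[0,0,0,0,0.06]]'>/dev/null; python3 log.py
python3 -m pendant '[[0,0,0,0,0.0],[0,0,0,0,0.0],[0,0,0,0,0.0],[0,0,0,0,0.0]]'>/dev/null; python3 log.py; python3 cam.py
echo B2
python3 -m pendant '[[0.0006,-0.0025,0.0017,0,0],[0.0006,-0.0025,0.0016,0,0]]'>/dev/null; python3 log.py
python3 -m pendant '[[0.0006,-0.0026,0.0014,0,0],[0.0006,-0.0026,0.0014,0,0]]'>/dev/null; python3 log.py
python3 -m pendant '[[0.0006,-0.0027,0.0012,0,0],[0.0006,-0.0027,0.0011,0,0]]'>/dev/null; python3 log.py
python3 -m pendant '[[0.0007,-0.0028,0.0009,0,0],[0.0006,-0.0028,0.0009,0,0]]'>/dev/null; python3 log.py
python3 -m pendant '[[0.0007,-0.0029,0.0007,0,0],[0.0007,-0.0028,0.0006,0,0]]'>/dev/null; python3 log.py
python3 -m pendant '[[0.0007,-0.0029,0.0004,0,0],[0.0007,-0.0029,0.0004,0,0]]'>/dev/null; python3 log.py
python3 -m pendant '[[0.0007,-0.0029,0.0002,0,0],[0.0007,-0.0029,0.0000,0,0]]'>/dev/null; python3 log.py;python3 cam.py
python3 -m pendant '[[0.0007,-0.0029,-0.0001,0,0],[0.0007,-0.0029,-0.0002,0,0]]'>/dev/null; python3 log.py
python3 -m pendant '[[0.0007,-0.0029,-0.0004,0,0],[0.0007,-0.0029,-0.0004,0,0]]'>/dev/null; python3 log.py
python3 -m pendant '[[0.0007,-0.0029,-0.0006,0,0],[0.0007,-0.0028,-0.0007,0,0]]'>/dev/null; python3 log.py
python3 -m pendant '[[0.0007,-0.0028,-0.0009,0,0],[0.0006,-0.0028,-0.0009,0,0]]'>/dev/null; python3 log.py
python3 -m pendant '[[0.0006,-0.0027,-0.0011,0,0],[0.0006,-0.0027,-0.0012,0,0]]'>/dev/null; python3 log.py
python3 -m pendant '[[0.0006,-0.0026,-0.0014,0,0],[0.0006,-0.0026,-0.0014,0,0]]'>/dev/null; python3 log.py
python3 -m pendant '[[0.0006,-0.0025,-0.0016,0,0],[0.0006,-0.0025,-0.0017,0,0]]'>/dev/null; python3 log.py;python3 cam.py
python3 -m pendant '[[0,0,0,0,0.06],[0,0,0,0,0.06],[0,0,0,0,0.06]]'>/dev/null; python3 log.py;python3 cam.py
python3 fit.py | awk '{print $1,$2,$6}' | tail -16 | paste - - - -
```

```text
t21.9 ph35.7 r69.5 n-1.5 | Ft -0.77 Fz 0.24 Fn 0.35 Tn -0.017 Tt -0.010 Tz -0.040| grip 0 w0.703
t22.3 ph33.2 r67.6 n-1.7 | Ft -2.04 Fz 0.11 Fn -0.52 Tn -0.428 Tt 0.011 Tz 0.004| grip 60 w0.297
CAM 22.3 scene ph 33.2 0 None
CAM 22.3 side ph 33.2 8 15.296861431074252
B2
t22.6 ph32.2 r67.7 n-1.7 | Ft 3.32 Fz -19.02 Fn 5.22 Tn 1.311 Tt -1.551 Tz -0.147| grip 60 w0.294
t22.8 ph28.5 r67.9 n-1.8 | Ft 3.18 Fz -17.56 Fn 5.58 Tn 1.481 Tt -1.169 Tz -0.087| grip 60 w0.297
t23.0 ph24.3 r68.1 n-1.8 | Ft 5.26 Fz -15.54 Fn 3.85 Tn 1.593 Tt -1.053 Tz -0.136| grip 60 w0.293
t23.2 ph20.2 r68.2 n-1.8 | Ft 7.00 Fz -12.89 Fn 5.41 Tn 1.830 Tt -1.023 Tz -0.181| grip 60 w0.292
t23.4 ph16.1 r68.3 n-1.8 | Ft 9.02 Fz -11.12 Fn 3.45 Tn 2.165 Tt -0.944 Tz -0.214| grip 60 w0.296
t23.6 ph12.0 r68.4 n-1.8 | Ft 8.82 Fz -8.65 Fn 1.92 Tn 2.340 Tt -0.549 Tz -0.151| grip 60 w0.296
t23.8 ph7.8 r68.5 n-1.7 | Ft 9.96 Fz -5.44 Fn 1.13 Tn 2.675 Tt -0.377 Tz -0.304| grip 60 w0.294
CAM 23.8 scene ph 7.8 0 None
CAM 23.8 side ph 7.8 27 -8.044104489130799
t24.1 ph3.6 r68.5 n-1.7 | Ft 11.81 Fz -1.21 Fn -0.81 Tn 2.723 Tt 0.040 Tz -
[... 430 characters left out ...]
1 n-1.7 | Ft 7.57 Fz 12.04 Fn -6.81 Tn 2.277 Tt 1.226 Tz -0.240| grip 64 w0.293
t25.3 ph-28.3 r68.0 n-1.7 | Ft 8.12 Fz 17.14 Fn -6.36 Tn 2.721 Tt 1.337 Tz -0.168| grip 67 w0.295
CAM 25.3 scene ph -28.3 0 None
CAM 25.3 side ph -28.3 35 -38.61480424166486
t25.7 ph-35.9 r69.7 n-1.4 | Ft 0.05 Fz -0.25 Fn 0.27 Tn -0.013 Tt -0.007 Tz -0.006| grip 0 w0.699
CAM 25.7 scene ph -35.9 0 None
CAM 25.7 side ph -35.9 37 -38.84265370697314
22.3 33.2 0.119	22.6 32.2 -0.877	22.8 28.5 -0.758	23.0 24.3 -0.761
23.2 20.2 -0.751	23.4 16.1 -0.803	23.6 12.0 -0.714	23.8 7.8 -0.726
24.1 3.6 -0.812	24.3 -1.2 -0.978	24.5 -6.2 -0.865	24.7 -11.5 -0.813
24.9 -16.9 -0.897	25.1 -22.6 -0.790	25.3 -28.3 -1.039	25.7 -35.9 0.007
```

```bash
sed -i 's/^seg=.*/seg=[(1.7,4.2,1,-34.3,-101.2),(4.9,7.0,-1,-26.7,-92.5),(8.2,10.7,1,-34.5,-92.5),(12.0,14.5,1,-32.9,-39.3),(15.8,18.3,1,-32.5,11.1),(19.0,21.1,-1,-27.2,14),(22.7,25.3,-1,33.2,14.5)]/; s/for a,b,s,o in/for a,b,s,f0,th0 in/; s/np.radians(ph\[i\]+o)/np.radians(th0+.85*(ph[i]-f0))/' fit2.py; python3 fit2.py
```

```text
full [ 0.903 -0.907  0.058 -0.053  0.211  0.145] rms 0.069 A 0.256 stripe angle with lead down -34.6 +- 6.8
noslope [ 0.897 -0.912  0.21   0.152] rms 0.071 A 0.259 stripe angle with lead down -35.9 +- 6.8
```

```bash

python3 -m pendant '[[-0.009,0.0385,0,0,0.06],[-0.009,0.0385,0,0,0.06],[0,0,0,0,0.06],[0,0,0,0,0.06]]'>/dev/null; python3 log.py
python3 -m pendant '[[0,0,0,0,0.0],[0,0,0,0,0.0],[0,0,0,0,0.0],[0,0,0,0,0.0]]'>/dev/null; python3 log.py
echo B1
python3 -m pendant '[[0.0006,-0.0025,0.0017,0,0],[0.0006,-0.0025,0.0016,0,0]]'>/dev/null; python3 log.py
python3 -m pendant '[[0.0006,-0.0026,0.0014,0,0],[0.0006,-0.0026,0.0014,0,0]]'>/dev/null; python3 log.py
python3 -m pendant '[[0.0006,-0.0027,0.0012,0,0],[0.0006,-0.0027,0.0011,0,0]]'>/dev/null; python3 log.py
python3 -m pendant '[[0.0007,-0.0028,0.0009,0,0],[0.0006,-0.0028,0.0009,0,0]]'>/dev/null; python3 log.py
python3 -m pendant '[[0.0007,-0.0029,0.0007,0,0],[0.0007,-0.0028,0.0006,0,0]]'>/dev/null; python3 log.py
python3 -m pendant '[[0.0007,-0.0029,0.0004,0,0],[0.0007,-0.0029,0.0004,0,0]]'>/dev/null; python3 log.py
python3 -m pendant '[[0.0007,-0.0029,0.0002,0,0],[0.0007,-0.0029,0.0000,0,0]]'>/dev/null; python3 log.py
python3 -m pendant '[[0.0007,-0.0029,-0.0001,0,0],[0.0007,-0.0029,-0.0002,0,0]]'>/dev/null; python3 log.py
python3 -m pendant '[[0.0007,-0.0029,-0.0004,0,0],[0.0007,-0.0029,-0.0004,0,0]]'>/dev/null; python3 log.py
python3 -m pendant '[[0.0007,-0.0029,-0.0006,0,0],[0.0007,-0.0028,-0.0007,0,0]]'>/dev/null; python3 log.py
python3 -m pendant '[[0.0007,-0.0028,-0.0009,0,0],[0.0006,-0.0028,-0.0009,0,0]]'>/dev/null; python3 log.py
python3 -m pendant '[[0.0006,-0.0027,-0.0011,0,0],[0.0006,-0.0027,-0.0012,0,0]]'>/dev/null; python3 log.py
python3 -m pendant '[[0.0006,-0.0026,-0.0014,0,0],[0.0006,-0.0026,-0.0014,0,0]]'>/dev/null; python3 log.py
python3 -m pendant '[[0.0006,-0.0025,-0.0016,0,0],[0.0006,-0.0025,-0.0017,0,0]]'>/dev/null; python3 log.py
python3 -m pendant '[[0,0,0,0,0.06],[0,0,0,0,0.06],[0,0,0,0,0.06]]'>/dev/null; python3 log.py;python3 cam.py
python3 -m pendant '[[-0.009,0.0385,0,0,0.06],[-0.009,0.0385,0,0,0.06],[0,0,0,0,0.06],[0,0,0,0,0.06]]'>/dev/null; python3 log.py
python3 -m pendant '[[0,0,0,0,0.0],[0,0,0,0,0.0],[0,0,0,0,0.0],[0,0,0,0,0.0]]'>/dev/null; python3 log.py
```

```text
t26.2 ph35.8 r69.2 n-1.4 | Ft -0.26 Fz 0.56 Fn 1.00 Tn -0.053 Tt -0.062 Tz 0.053| grip 0 w0.702
t26.6 ph33.4 r67.5 n-1.7 | Ft -1.87 Fz 0.23 Fn -0.47 Tn -0.468 Tt 0.167 Tz 0.051| grip 60 w0.297
B1
t26.8 ph32.4 r67.6 n-1.7 | Ft 4.13 Fz -21.22 Fn 6.22 Tn 1.562 Tt -1.421 Tz -0.204| grip 60 w0.294
t27.0 ph29.3 r67.7 n-1.8 | Ft 5.53 Fz -20.73 Fn 5.71 Tn 1.860 Tt -1.201 Tz -0.115| grip 60 w0.297
t27.2 ph25.2 r67.9 n-1.8 | Ft 7.25 Fz -18.12 Fn 4.25 Tn 2.115 Tt -1.029 Tz -0.105| grip 60 w0.293
t27.4 ph21.1 r68.1 n-1.8 | Ft 7.73 Fz -17.45 Fn 4.82 Tn 2.379 Tt -1.203 Tz -0.235| grip 60 w0.301
t27.6 ph17.1 r68.2 n-1.8 | Ft 11.87 Fz -13.06 Fn 4.05 Tn 2.854 Tt -0.949 Tz -0.200| grip 60 w0.296
t27.8 ph13.1 r68.2 n-1.8 | Ft 13.10 Fz -9.23 Fn 2.21 Tn 2.706 Tt -0.764 Tz -0.326| grip 60 w0.296
t28.0 ph9.0 r68.2 n-1.8 | Ft 11.97 Fz -5.62 Fn 0.25 Tn 3.163 Tt -0.261 Tz -0.142| grip 60 w0.298
t28.2 ph4.6 r68.2 n-1.8 | Ft 13.70 Fz -2.65 Fn -1.37 Tn 3.501 Tt 0.031 Tz -0.383| grip 60 w0.294
t28.4 ph0.1 r68.1 n-1.7 | Ft 15.27 Fz 2.95 Fn -2.00 Tn 3.703 Tt 0.365 Tz -0.163| grip 61 w0.295
t28.6 ph-4.9 r68.0 n-1.7 | Ft 15.05 Fz 6.82 Fn -4.65 Tn 3.327 Tt 0.850 Tz -0.249| grip 61 w0.292
t28.8 ph-10.3 r67.9 n-1.7 | Ft 11.86 Fz 10.28 Fn -5.81 Tn 3.164 Tt 1.052 Tz -0.276| grip 62 w0.296
t29.0 ph-15.8 r67.8 n-1.7 | Ft 13.88 Fz 14.74 Fn -6.42 Tn 3.649 Tt 1.279 Tz -0.223| grip 64 w0.290
t29.2 ph-21.6 r67.7 n-1.6 | Ft 11.89 Fz 14.52 Fn -7.40 Tn 2.905 Tt 1.529 Tz -0.268| grip 65 w0.296
t29.4 ph-27.5 r67.7 n-1.6 | Ft 8.68 Fz 14.70 Fn -7.03 Tn 2.493 Tt 1.551 Tz -0.167| grip 66 w0.296
t29.7 ph-36.3 r70.0 n-1.1 | Ft -0.63 Fz 0.19 Fn -0.31 Tn 0.018 Tt 0.016 Tz -0.011| grip 0 w0.701
CAM 29.7 scene ph -36.3 6 -91.20982581225647
CAM 29.7 side ph -36.3 29 -90.27915407474629
t30.2 ph35.7 r69.1 n-1.2 | Ft 0.35 Fz 0.04 Fn 0.60 Tn 0.014 Tt -0.026 Tz -0.008| grip 0 w0.702
t30.6 ph33.4 r67.4 n-1.7 | Ft -1.10 Fz 1.96 Fn -1.76 Tn -0.553 Tt 0.208 Tz -0.063| grip 60 w0.299
```

B0' back (−90→−142), then F0' in the same grasp.

```bash

python3 -m pendant '[[0.0006,-0.0025,0.0017,0,0],[0.0006,-0.0025,0.0016,0,0]]'>/dev/null; python3 log.py
python3 -m pendant '[[0.0006,-0.0026,0.0014,0,0],[0.0006,-0.0026,0.0014,0,0]]'>/dev/null; python3 log.py
python3 -m pendant '[[0.0006,-0.0027,0.0012,0,0],[0.0006,-0.0027,0.0011,0,0]]'>/dev/null; python3 log.py
python3 -m pendant '[[0.0007,-0.0028,0.0009,0,0],[0.0006,-0.0028,0.0009,0,0]]'>/dev/null; python3 log.py
python3 -m pendant '[[0.0007,-0.0029,0.0007,0,0],[0.0007,-0.0028,0.0006,0,0]]'>/dev/null; python3 log.py
python3 -m pendant '[[0.0007,-0.0029,0.0004,0,0],[0.0007,-0.0029,0.0004,0,0]]'>/dev/null; python3 log.py
python3 -m pendant '[[0.0007,-0.0029,0.0002,0,0],[0.0007,-0.0029,0.0000,0,0]]'>/dev/null; python3 log.py
python3 -m pendant '[[0.0007,-0.0029,-0.0001,0,0],[0.0007,-0.0029,-0.0002,0,0]]'>/dev/null; python3 log.py
python3 -m pendant '[[0.0007,-0.0029,-0.0004,0,0],[0.0007,-0.0029,-0.0004,0,0]]'>/dev/null; python3 log.py
python3 -m pendant '[[0.0007,-0.0029,-0.0006,0,0],[0.0007,-0.0028,-0.0007,0,0]]'>/dev/null; python3 log.py
python3 -m pendant '[[0.0007,-0.0028,-0.0009,0,0],[0.0006,-0.0028,-0.0009,0,0]]'>/dev/null; python3 log.py
python3 -m pendant '[[0.0006,-0.0027,-0.0011,0,0],[0.0006,-0.0027,-0.0012,0,0]]'>/dev/null; python3 log.py
python3 -m pendant '[[0.0006,-0.0026,-0.0014,0,0],[0.0006,-0.0026,-0.0014,0,0]]'>/dev/null; python3 log.py
python3 -m pendant '[[0.0006,-0.0025,-0.0016,0,0],[0.0006,-0.0025,-0.0017,0,0]]'>/dev/null; python3 log.py
echo F0
python3 -m pendant '[[-0.0006,0.0025,0.0017,0,0],[-0.0006,0.0025,0.0016,0,0]]'>/dev/null; python3 log.py
python3 -m pendant '[[-0.0006,0.0026,0.0014,0,0],[-0.0006,0.0026,0.0014,0,0]]'>/dev/null; python3 log.py
python3 -m pendant '[[-0.0006,0.0027,0.0012,0,0],[-0.0006,0.0027,0.0011,0,0]]'>/dev/null; python3 log.py
python3 -m pendant '[[-0.0007,0.0028,0.0009,0,0],[-0.0006,0.0028,0.0009,0,0]]'>/dev/null; python3 log.py
python3 -m pendant '[[-0.0007,0.0029,0.0007,0,0],[-0.0007,0.0028,0.0006,0,0]]'>/dev/null; python3 log.py
python3 -m pendant '[[-0.0007,0.0029,0.0004,0,0],[-0.0007,0.0029,0.0004,0,0]]'>/dev/null; python3 log.py
python3 -m pendant '[[-0.0007,0.0029,0.0002,0,0],[-0.0007,0.0029,0.0001,0,0]]'>/dev/null; python3 log.py
python3 -m pendant '[[-0.0007,0.0029,0.0000,0,0],[-0.0007,0.0029,-0.0002,0,0]]'>/dev/null; python3 log.py
python3 -m pendant '[[-0.0007,0.0029,-0.0004,0,0],[-0.0007,0.0029,-0.0004,0,0]]'>/dev/null; python3 log.py
python3 -m pendant '[[-0.0007,0.0029,-0.0006,0,0],[-0.0007,0.0028,-0.0007,0,0]]'>/dev/null; python3 log.py
python3 -m pendant '[[-0.0007,0.0028,-0.0009,0,0],[-0.0006,0.0028,-0.0009,0,0]]'>/dev/null; python3 log.py
python3 -m pendant '[[-0.0006,0.0027,-0.0011,0,0],[-0.0006,0.0027,-0.0012,0,0]]'>/dev/null; python3 log.py
python3 -m pendant '[[-0.0006,0.0026,-0.0014,0,0],[-0.0006,0.0026,-0.0014,0,0]]'>/dev/null; python3 log.py
python3 -m pendant '[[-0.0006,0.0025,-0.0016,0,0],[-0.0006,0.0025,-0.0017,0,0]]'>/dev/null; python3 log.py
python3 -m pendant '[[0,0,0,0,0.06],[0,0,0,0,0.06],[0,0,0,0,0.06]]'>/dev/null; python3 log.py;python3 cam.py
```

```text
t30.8 ph32.5 r67.5 n-1.7 | Ft 4.63 Fz -20.47 Fn 4.34 Tn 1.490 Tt -1.384 Tz -0.159| grip 60 w0.296
t31.0 ph30.2 r67.6 n-1.8 | Ft 6.28 Fz -21.25 Fn 5.77 Tn 1.877 Tt -1.583 Tz -0.246| grip 60 w0.294
t31.2 ph26.2 r67.8 n-1.8 | Ft 9.52 Fz -22.88 Fn 4.88 Tn 2.602 Tt -1.363 Tz -0.227| grip 60 w0.296
t31.4 ph22.2 r67.9 n-1.8 | Ft 9.95 Fz -17.02 Fn 4.53 Tn 2.396 Tt -1.282 Tz -0.341| grip 60 w0.296
t31.6 ph18.1 r68.0 n-1.8 | Ft 11.82 Fz -14.68 Fn 2.42 Tn 2.826 Tt -0.746 Tz -0.273| grip 60 w0.296
t31.8 ph14.1 r68.1 n-1.8 | Ft 13.51 Fz -13.06 Fn 2.79 Tn 3.400 Tt -0.666 Tz -0.402| grip 60 w0.291
t32.0 ph10.1 r68.1 n-1.7 | Ft 15.51 Fz -7.54 Fn 0.42 Tn 3.765 Tt -0.189 Tz -0.251| grip 60 w0.291
t32.2 ph5.8 r68.0 n-1.8 | Ft 14.73 Fz -2.47 Fn -0.92 Tn 3.528 Tt 0.063 Tz -0.383| grip 60 w0.297
t32.4 ph1.1 r67.9 n-1.8 | Ft 16.83 Fz 2.64 Fn -2.86 Tn 3.771 Tt 0.451 Tz -0.305| grip 61 w0.294
t32.6 ph-4.0 r67.8 n-1.7 | Ft 15.46 Fz 6.44 Fn -5.37 Tn 3.919 Tt 0.812 Tz -0.173| grip 62 w0.295
t32.8 ph-9.4 r67.6 n-1.7 | Ft 14.59 Fz 9.70 Fn -7.35 Tn 3.614 Tt 1.167 Tz -0.228| grip 62 w0.288
t33.0 ph-15.2 r67.5 n-1.7
[... 1137 characters left out ...]
 0.070 Tz 0.230| grip 60 w0.292
t35.4 ph8.6 r70.2 n-1.6 | Ft -11.15 Fz -4.17 Fn -1.92 Tn -2.785 Tt 0.350 Tz 0.087| grip 60 w0.296
t35.6 ph13.6 r70.3 n-1.6 | Ft -9.16 Fz -0.25 Fn -3.52 Tn -2.226 Tt 0.711 Tz 0.113| grip 61 w0.291
t35.8 ph18.5 r70.5 n-1.6 | Ft -6.79 Fz 2.96 Fn -5.67 Tn -2.163 Tt 1.001 Tz 0.121| grip 61 w0.295
t36.0 ph23.6 r70.7 n-1.6 | Ft -9.15 Fz 7.35 Fn -5.63 Tn -2.584 Tt 1.120 Tz 0.134| grip 62 w0.296
t36.2 ph29.0 r70.8 n-1.6 | Ft -7.16 Fz 9.14 Fn -6.91 Tn -2.262 Tt 1.377 Tz 0.107| grip 63 w0.295
t36.5 ph34.9 r71.4 n0.3 | Ft 0.56 Fz -0.02 Fn 0.09 Tn -0.036 Tt -0.063 Tz 0.002| grip 0 w0.706
CAM 36.5 scene ph 34.9 6 -91.5990546624381
CAM 36.5 side ph 34.9 21 -90.86206658074752
```

```bash
sed -i 's/,14.5)\]$/,14.5),(26.9,29.4,-1,33.4,-38.8),(30.9,33.4,-1,33.4,-90.7),(34.1,36.2,1,29,-91.2)]/' fit2.py; python3 fit2.py
```

```text
full [ 0.898 -0.9    0.057 -0.031  0.203  0.145] rms 0.074 A 0.250 stripe angle with lead down -35.5 +- 3.9
noslope [ 0.899 -0.899  0.205  0.144] rms 0.075 A 0.250 stripe angle with lead down -35.0 +- 3.9
```

```bash

python3 -m pendant '[[0.0075,-0.0385,-0.001,0,0.06],[0.008,-0.0385,-0.001,0,0.06],[0,0,0,0,0.06],[0,0,0,0,0.06]]'>/dev/null; python3 log.py
python3 -m pendant '[[0,0,0,0,0.0],[0,0,0,0,0.0],[0,0,0,0,0.0],[0,0,0,0,0.0]]'>/dev/null; python3 log.py
python3 -m pendant '[[-0.0006,0.0025,0.0017,0,0],[-0.0006,0.0025,0.0016,0,0]]'>/dev/null; python3 log.py
python3 -m pendant '[[-0.0006,0.0026,0.0014,0,0],[-0.0006,0.0026,0.0014,0,0]]'>/dev/null; python3 log.py
python3 -m pendant '[[-0.0006,0.0027,0.0012,0,0],[-0.0006,0.0027,0.0011,0,0]]'>/dev/null; python3 log.py
python3 -m pendant '[[-0.0007,0.0028,0.0009,0,0],[-0.0006,0.0028,0.0009,0,0]]'>/dev/null; python3 log.py
python3 -m pendant '[[-0.0007,0.0029,0.0007,0,0],[-0.0007,0.0028,0.0006,0,0]]'>/dev/null; python3 log.py
python3 -m pendant '[[-0.0007,0.0029,0.0004,0,0],[-0.0007,0.0029,0.0004,0,0]]'>/dev/null; python3 log.py
python3 -m pendant '[[-0.0007,0.0029,0.0002,0,0],[-0.0007,0.0029,0.0001,0,0]]'>/dev/null; python3 log.py
python3 -m pendant '[[-0.0007,0.0029,0.0000,0,0],[-0.0007,0.0029,-0.0002,0,0]]'>/dev/null; python3 log.py
python3 -m pendant '[[-0.0007,0.0029,-0.0004,0,0],[-0.0007,0.0029,-0.0004,0,0]]'>/dev/null; python3 log.py
python3 -m pendant '[[-0.0007,0.0029,-0.0006,0,0],[-0.0007,0.0028,-0.0007,0,0]]'>/dev/null; python3 log.py
python3 -m pendant '[[-0.0007,0.0028,-0.0009,0,0],[-0.0006,0.0028,-0.0009,0,0]]'>/dev/null; python3 log.py
python3 -m pendant '[[0,0,0,0,0.06],[0,0,0,0,0.06],[0,0,0,0,0.06]]'>/dev/null; python3 log.py;python3 cam.py
```

```text
t37.0 ph-37.0 r68.0 n-3.6 | Ft -0.06 Fz -0.40 Fn 0.01 Tn 0.026 Tt -0.025 Tz 0.014| grip 0 w0.705
t37.4 ph-34.4 r66.4 n-1.7 | Ft 1.55 Fz -0.45 Fn 4.49 Tn 0.355 Tt -0.493 Tz -0.088| grip 60 w0.295
t37.6 ph-33.0 r66.5 n-1.7 | Ft -2.38 Fz -14.37 Fn 9.26 Tn -0.913 Tt -1.574 Tz -0.130| grip 60 w0.295
t37.8 ph-29.1 r66.6 n-1.7 | Ft -4.70 Fz -14.37 Fn 9.00 Tn -1.455 Tt -1.644 Tz 0.024| grip 60 w0.293
t38.0 ph-24.7 r66.6 n-1.7 | Ft -5.85 Fz -13.27 Fn 8.30 Tn -1.594 Tt -1.520 Tz 0.007| grip 60 w0.299
t38.2 ph-20.3 r66.8 n-1.7 | Ft -7.60 Fz -13.10 Fn 9.24 Tn -2.030 Tt -1.493 Tz 0.050| grip 60 w0.295
t38.4 ph-16.0 r66.8 n-1.7 | Ft -6.89 Fz -10.95 Fn 8.96 Tn -2.156 Tt -1.413 Tz 0.035| grip 60 w0.292
t38.6 ph-11.7 r66.9 n-1.7 | Ft -9.11 Fz -8.61 Fn 7.57 Tn -2.255 Tt -1.529 Tz 0.106| grip 60 w0.296
t38.8 ph-7.5 r66.9 n-1.7 | Ft -12.24 Fz -6.73 Fn 7.62 Tn -3.085 Tt -1.279 Tz 0.072| grip 59 w0.293
t39.0 ph-3.2 r67.0 n-1.6 | Ft -11.27 Fz -2.24 Fn 6.28 Tn -2.728 Tt -0.979 Tz 0.142| grip 59 w0.297
t39.2 ph1.4 r66.9 n-1.6 | Ft -11.58 Fz 1.30 Fn 5.19 Tn -2.868 Tt -0.652 Tz 0.109| grip 60 w0.296
t39.4 ph6.4 r66.9 n-1.6 | Ft -11.32 Fz 4.37 Fn 3.65 Tn -2.872 Tt -0.469 Tz 0.081| grip 60 w0.301
t39.6 ph11.5 r66.8 n-1.6 | Ft -10.81 Fz 7.75 Fn 0.60 Tn -2.920 Tt -0.037 Tz 0.280| grip 61 w0.293
t39.9 ph21.7 r67.1 n-4.7 | Ft -0.24 Fz -0.25 Fn 1.01 Tn -0.004 Tt 0.013 Tz -0.021| grip 0 w0.702
CAM 39.9 scene ph 21.7 23 -50.48298004635417
CAM 39.9 side ph 21.7 48 -50.09005930550386
```

```bash

python3 -m pendant '[[0.0055,-0.0175,0.002,0,0.06],[0.0055,-0.0175,0.002,0,0.06],[0,0,0,0,0.06],[0,0,0,0,0.06]]'>/dev/null; python3 log.py
python3 -m pendant '[[0,0,0,0,0.0],[0,0,0,0,0.0],[0,0,0,0,0.0],[0,0,0,0,0.0]]'>/dev/null; python3 log.py
python3 -m pendant '[[-0.0007,0.0029,0.0004,0,0],[-0.0007,0.0029,0.0004,0,0],[-0.0007,0.0029,0.0001,0,0],[-0.0007,0.0029,0.0001,0,0]]'>/dev/null; python3 log.py
python3 -m pendant '[[-0.0007,0.0029,-0.0001,0,0],[-0.0007,0.0029,-0.0001,0,0],[0,0,0,0,0],[0,0,0,0,0]]'>/dev/null; python3 log.py;python3 cam.py
```

```text
t40.4 ph-11.5 r68.1 n-1.3 | Ft 0.25 Fz -0.80 Fn -0.47 Tn 0.006 Tt 0.042 Tz 0.005| grip 0 w0.703
t40.8 ph-10.0 r68.0 n-1.7 | Ft 1.51 Fz 2.69 Fn -1.70 Tn 0.302 Tt 0.474 Tz -0.047| grip 62 w0.294
t41.2 ph-8.7 r68.0 n-1.7 | Ft -13.42 Fz -3.46 Fn 0.96 Tn -3.406 Tt -0.014 Tz 0.347| grip 61 w0.295
t41.6 ph-3.9 r67.9 n-1.7 | Ft -11.82 Fz 1.64 Fn -1.19 Tn -2.904 Tt 0.251 Tz 0.148| grip 62 w0.291
CAM 41.6 scene ph -3.9 27 -45.27606204103715
CAM 41.6 side ph -3.9 46 -44.74052631269804
```

Stripe at −45°, so about 10° more (nearly 12 mm of tool travel).

```bash

python3 -m pendant '[[-0.0007,0.0029,-0.0001,0,0],[-0.0007,0.0029,-0.0002,0,0],[-0.0007,0.0029,-0.0004,0,0],[-0.0006,0.0025,-0.0004,0,0],[0,0,0,0,0],[0,0,0,0,0]]'>/dev/null; python3 log.py;python3 cam.py
```

```text
t42.3 ph5.3 r67.7 n-1.6 | Ft -11.42 Fz 4.61 Fn -2.05 Tn -3.156 Tt 0.540 Tz 0.166| grip 62 w0.297
CAM 42.3 scene ph 5.3 25 -37.81637970119395
CAM 42.3 side ph 5.3 47 -37.000076985312056
```

```bash

python3 -m pendant '[[-0.0007,0.0029,-0.0004,0,0],[-0.0001,0.0004,0,0,0],[0,0,0,0,0],[0,0,0,0,0]]'>/dev/null; python3 log.py
python3 -m pendant '[[0.0007,-0.0029,0.0003,0,0],[0.0005,-0.002,0.0002,0,0],[0,0,0,0,0],[0,0,0,0,0]]'>/dev/null; python3 log.py;python3 cam.py
python3 -m pendant '[[0,0,0,0,0],[0,0,0,0,0],[0,0,0,0,0],[0,0,0,0,0],[0,0,0,0,0],[0,0,0,0,0]]'>/dev/null; python3 log.py;python3 cam.py
```

```text
t42.8 ph7.8 r67.7 n-1.6 | Ft -11.54 Fz 4.05 Fn -2.17 Tn -3.128 Tt 0.494 Tz 0.131| grip 63 w0.295
t43.2 ph7.8 r67.8 n-1.6 | Ft -5.78 Fz 2.70 Fn -3.10 Tn -1.817 Tt 0.451 Tz -0.092| grip 63 w0.298
CAM 43.2 scene ph 7.8 25 -35.639255982371765
CAM 43.2 side ph 7.8 47 -34.73964526404709
t43.9 ph7.8 r67.7 n-1.7 | Ft -6.01 Fz 2.58 Fn -2.72 Tn -1.890 Tt 0.455 Tz -0.139| grip 63 w0.293
CAM 43.9 scene ph 7.8 25 -35.724051756273376
CAM 43.9 side ph 7.8 45 -34.70169341616402
```

The stripe is at −35.2°, the fitted angle for the heavy side down. The wheel is still and gripped, so I hand in.

```bash
python3 -c "
from rig import *
print(sign_off())"
```

```text
the job is handed in; nothing more can be done
None
```

I handed the job in at about 44 s with the wheel gripped and still; the heavy side should be straight down to within about 4°, judged from the turning forces since the lead can't be seen, and the arm kept clear of the other parts.

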